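# Dock a vial tray and drop the gate latch

### The job

Push the steel vial tray fully home against the back stop of its docking station. Then swing the station's white gate shut, lifting its latch bar (the one with the blue tab) over the blue striker and letting it drop fully down into the slot of the catch. Let go, and leave the other things on the bench where they are and the tray level.

Things in the scene. Friction and masses are not known exactly. Their poses are not given: they have to be found in the camera images.
- dock: Fixed stainless docking station on the bench. Origin: at bench height, middle of the gate opening; x points into the station (the way the tray is pushed), z up. Base plate 4 mm thick, x -70 to 165 mm, 150 mm wide. Side rails 34 mm high, inner faces at y +-63.5 mm, from x 7 to 162 mm. A hinge post 82 mm high stands at x 0, y 85 mm.
- back_stop (a point): Middle of the dock's back stop face, at x 152 mm of the dock, 20 mm above the bench; the stop is 40 mm high. The tray is home when its rear wall touches this face (tray origin then at x 82 mm of the dock).
- tray: Loose stainless tray, 140 mm (x) by 120 mm (y), walls 28 mm high, holding 16 fixed amber vials with tops 47 mm above its underside; 0.35 to 0.7 kg. Origin: centre of its underside; axes about parallel to the dock's. It stands on the base plate between the rails, 30 to 70 mm short of home, its front wall (at its x -70 mm) sticking out of the gate opening.
- gate (a joint): Angle of the white gate, rad: 0 shut, positive swung outward (to the dock's -x), start 1.35 to 1.62, stops at -0.02 and 1.75. Slight friction (0.08 N m): it stays where left. Panel 8 mm thick, from 8 to 150 mm from the hinge axis, 8 to 70 mm above the bench. Shut, it runs from the hinge along the dock's -y; opening turns it clockwise seen from above.
- gate_hinge (a point): Point on the gate's upright hinge axis, 58 mm above the bench; at x 0, y 85 mm of the dock.
- latch (a joint): Angle of the latch bar about its pivot on the gate, rad: 0 level (resting on its stop), positive when its free end is lifted; limit 0.6. It falls back to 0 under its own weight (0.14 kg) whenever released.
- latch_pivot (a point): Pivot of the latch bar on the gate's outer face: 30 mm along the gate from the hinge axis, 13 mm outward of the gate's mid-plane, 58 mm above the bench; its axis is level, at right angles to the gate. It swings with the gate. The steel bar is 14 mm high and 10 mm thick and runs from here along the gate.
- latch_tab (a point): Centre of the blue round tab on top of the bar: a disc 30 mm in diameter, 12 mm thick, flat faces along the gate's normal (can be pinched across them from above). Bar level: 90 mm along the bar and 38 mm up from the pivot, 96 mm above the bench. Moves with bar and gate. The top of the gate panel is 26 mm below it.
- latch_tip (a point): Middle of the free end of the latch bar, 165 mm past the pivot, 45 mm past the gate's free end.
- catch_slot (a point): Where the bar's middle line lies when latched: in the open-topped slot of the fixed catch, 58 mm above the bench, at x -13, y -87 mm of the dock (172 mm from the hinge axis). The slot is 18 mm wide, its floor 45 mm above the bench, between two upright prongs 8 mm thick and 16 mm wide; the inner steel prong is 97 mm high.
- striker (a point): Middle of the top of the striker, the catch's outer prong, painted blue, 70 mm above the bench, 13 mm outward of the slot's middle. Its faces are upright, so it blocks the level bar (underside at 51 mm): the bar must be lifted at least 0.16 rad to pass over it.
- amber_bottle: Bystander: amber glass bottle, 54 mm across, 100 mm high, beside the dock. Origin: centre of underside.
- cap_box: Bystander: clear box 100 x 80 x 35 mm of blue caps, on the other side of the dock. Origin: centre of underside.
- vial_block: Bystander: white block 150 x 75 mm with 18 grey-capped vials, 50 mm high. Origin: centre of underside.
- spatula: Bystander: spatula lying on the bench. Origin: its underside.
- beaker: Bystander: white cup, 72 mm across, 90 mm high. Origin: centre of underside.
- white_jar: Bystander: white jar with blue lid, 70 mm across, 80 mm high. Origin: centre of underside.
There are look-alikes about, which are no part of the job. Of the things that look like the tray, the middle-sized one is meant.

How it is judged:
By the outcome, as a careful person would: the job done as asked, in the order asked, and still so for the second after the job is handed in, with the robot touching nothing.
It also fails if it takes over 54 s, if anything falls off the work surface, if the arm or the gripper's body presses on something with over 40 N, if the wrist force passes 120 N, or if a joint passes its speed limit or range.

### The arm

A 6-joint arm with a two-finger parallel gripper is mounted at the origin on the work surface. World frame = base frame: x ahead of the robot, y to its left, z up, the work surface at z = 0. Lengths are in mm, angles in rad, forces in N, time in s.
With the tool pointing down it reaches from about 350 to 975 mm from the base axis. Payload 7.1 kg.
Tool frame: the origin (TCP) lies at the very end of the fingers, on their centre line; the grasp point (between the pads) lies 19 mm behind it; z points along the fingers, y is the line along which they close (so a half turn about z gives the same grasp; the last joint's range is limited). The gripper opens to 88 mm and grips with 3 to 60 N. Pads are 20 mm wide; open, the fingers measure 115 mm over their backs; the gripper's body (75 mm by 178 mm) begins 61 mm behind the grasp point.
Start: joints at [-1.246, 0.423, 1.63, -0, 1.089, -0.019], TCP at [210.684, -588.402, 222.675] pointing down, gripper open.
Joint ranges: [-3, 3], [-0.9, 2.11], [0.09, 2.58], [-1.31, 4.45], [0.11, 2.69], [-2.54, 2.54]. Speed limits (rad/s): [2.39, 2.39, 3.01, 3.14, 3.14, 3.14].

### API

Orientations are given as a rotation vector (axis times angle).
In Python, from workcell import get_obs, get_image, job, models gives the robot as it stands.
- The arm moves only by the tool jog_arm, never from a script. Its argument "increments" is one flat list of numbers, 7 for each row, row after row: the turn, a rotation vector about the tool's x, y, z in degrees, then the shift along the tool's x, y, z in mm, then the opening in per cent of the stroke, from 0 (shut) to 100 (fully open). A call has 1 to 12 rows; each row shifts and turns the commanded pose from where the row before left it, along the tool's axes as they then stand; what a row does not reach is not made up. A row lasts 1/8 s, in which the tool goes at most 62.5 mm and 10.7 degrees, less where a joint would pass 70% of its speed; a pose out of reach is approached as far as the arm can. A call is refused whole if a number of a shift passes 62.5 or a number of a turn 10.7, either way. A call with a gripper value outside its range is refused whole. The fingers move at their own pace and stop on an object; the grip force is fixed at half the most. Time passes only in rows, so rows that do not move let the fingers close. It gives the time, the measured TCP pose, the force, the opening and the grip force at its end, in the units of the state.
- get_obs(): the state, without advancing time (a new reading comes with each control period).
- get_image(name): name is "side" or "top" or "wrist"; returns a dict with "pixels" (420x560x3 uint8, blue, green, red), "depth" (420x560 float32, mm along the optical axis (not along the pixel's ray), 0 where there is no reading), "fx", "fy", "cx", "cy" (pixels), "k1" (the pictures are not rectified: a ray, as slopes to the right and down, at radius r is drawn at 1 + k1 r^2 times it, then the intrinsics apply), "cam_to_world" (4x4, takes a point from camera to world coordinates); the wrist camera has in their place "tool_from_camera" (4x4, takes a point from camera to tool coordinates, whose origin is the TCP and whose axes are the flange's). Camera axes: x right, y up, looking along -z (the intrinsics and any distortion apply to the point x, -y, -z); pixel columns grow to the right and rows downward; lengths in mm; the calibration is good to about 2 mm. A picture is of the moment at which its call begins: read the wrist's pose just before it.
- job.close_job(): hands the job in; it is judged then, once.
Trained networks look in the newest picture that a camera, given by its name, has taken for a name from the list of things; names that differ only in an ending like _2 or _b are one class to them, and where a whole thing is asked for, a point or a joint stands for the part that bears it (a point fixed in the world has none). Each returns a list of dicts, best first, with "p" (0 to 1); they miss things now and then, are a little off and sometimes report something else, mostly with a low value. They report only what shows in the picture. A call takes as long as a camera call. They do not tell look-alikes from the thing itself.
- models.look_for(target, camera): "centre" ([x, y, z] in mm, in world coordinates, good to about 4 mm: the middle of the surface that is visible of it).
- models.regions_of(target, camera): "region" (420x560 bool, what is visible of it).
The state is a dict: "t": time; "qpos": joint angles; "qvel": joint speeds; "joint_torque": joint torques, N m; "ee_pos": TCP position; "orientation": TCP orientation; "ft_force": force on the tool from outside, world axes, zero at the start; "moment": the same for the moment, N m; "width": finger opening in mm; "grasp_force": force on a finger pad.
Only numpy, scipy, OpenCV 4.12 (cv2) and the standard library are available. Lean on these libraries where they do the work, as an engineer would, in place of code of your own. Each camera call takes 0.05 s, during which the arm holds its last target. There are 200 camera calls.

## Working session

There is one attempt and no reset: what is moved stays moved. The work goes in short steps, Python scripts to look and compute and a tool call to move; the robot and the scene stay as the last step left them, time stands still between calls to the robot, and variables do not carry over. Pictures are saved under pics/ and viewed, at most 10 in all, crops included, and the job is handed in when it is done.

Besides the shell and the picture viewer there is one more tool, called after "Emit:" as name(argument=value, ...) on one line, values as JSON. jog_arm: Moves the arm, as the interface text tells. Its arguments: {"type":"object","properties":{"increments":{"type":"array"}},"required":["increments"]}

```bash
mkdir -p pics; cat > h.py <<'E'
import numpy as np, cv2
from workcell import get_obs,get_image,job,models
from scipy.spatial.transform import Rotation as R
def cloud(im):
    h,w=im['depth'].shape
    u,v=np.meshgrid(np.arange(w),np.arange(h))
    p=np.stack([(u-im['cx'])/im['fx'],(v-im['cy'])/im['fy']],-1)
    s=p.copy()
    for _ in range(8): s=p/(1+im['k1']*(s**2).sum(-1,keepdims=True))
    d=im['depth']
    c=np.stack([s[...,0]*d,-s[...,1]*d,-d],-1)
    T=np.array(im['cam_to_world']) if 'cam_to_world' in im else None
    if T is None:
        o=get_obs(); W=np.eye(4); W[:3,:3]=R.from_rotvec(o['orientation']).as_matrix(); W[:3,3]=o['ee_pos']
        T=W@np.array(im['tool_from_camera'])
    return c@T[:3,:3].T+T[:3,3]
E
python3 - <<'E'
from h import *
print(get_obs())
ims={}
for c in ['top','side']:
    im=get_image(c); cv2.imwrite(f'pics/{c}0.png',im['pixels']); np.save(f'{c}0.npy',cloud(im))
    for t in ['dock','tray','gate','latch_tab','striker','latch_tip','amber_bottle','cap_box','vial_block','beaker','white_jar','spatula']:
        print(c,t,[(np.round(r['centre']).tolist(),round(r['p'],2)) for r in models.look_for(t,c)])
E
```

```text
{'t': 0.0, 'qpos': array([-1.24599277e+00,  4.23861289e-01,  1.63068644e+00,  1.94953663e-05,
        1.08854698e+00, -1.90158115e-02]), 'qvel': array([-8.67750036e-04,  2.04483103e-04, -9.13424760e-04,  3.38434526e-04,
       -9.22156147e-05, -2.39933500e-04]), 'joint_torque': array([ 1.42921774e-03, -5.44613814e+01, -2.73667556e+01,  6.41629030e-02,
        2.29208276e-02, -1.33337062e-04]), 'ee_pos': array([ 210.52506168, -587.89965508,  221.89030566]), 'orientation': array([-3.09382238e+00, -5.37145614e-01,  3.32377676e-04]), 'ft_force': array([-0.9928798 , -1.141406  ,  0.49246633]), 'moment': array([ 0.02195761, -0.02403603,  0.05690083]), 'grasp_force': 0.0, 'width': 87.73964238928502}
top dock [([545.0, -29.0, 3.0], 0.93)]
top tray [([343.0, 249.0, 34.0], 0.96), ([387.0, -196.0, 20.0], 0.95), ([467.0, -426.0, 4.0], 0.38)]
top gate [([507.0, -158.0, 72.0], 0.94)]
top latch_tab [([507.0, -176.0, 64.0], 0.53)]
top striker [([542.0, -29.0, 4.0], 0.88), ([422.0, 5.0, 17.0], 0.38)]
top latch_tip [([508.0, -178.0, 67.0], 0.74)]
top amber_bottle [([697.0, 59.0, 68.0], 0.83)]
top cap_
[... 189 characters left out ...]
-426.0, 5.0], 0.75)]
side dock [([528.0, 28.0, 27.0], 0.7), ([497.0, -180.0, 65.0], 0.42)]
side tray [([376.0, -180.0, 22.0], 0.9), ([338.0, 265.0, 37.0], 0.85), ([567.0, -15.0, 31.0], 0.73)]
side gate [([503.0, -142.0, 64.0], 0.86), ([450.0, 469.0, 50.0], 0.43)]
side latch_tab [([497.0, -180.0, 65.0], 0.55)]
side striker [([530.0, 24.0, 23.0], 0.58)]
side latch_tip [([501.0, -180.0, 60.0], 0.51)]
side amber_bottle [([690.0, 69.0, 60.0], 0.73)]
side cap_box [([419.0, 8.0, 22.0], 0.75), ([529.0, 24.0, 26.0], 0.31)]
side vial_block [([451.0, 470.0, 50.0], 0.61)]
side beaker [([632.0, -455.0, 66.0], 0.88)]
side white_jar [([616.0, 458.0, 74.0], 0.74)]
side spatula [([457.0, -426.0, 0.0], 0.74)]
```

```bash
ls
```

```text
h.py
pics
side0.npy
top0.npy
```

View pics/top0.png

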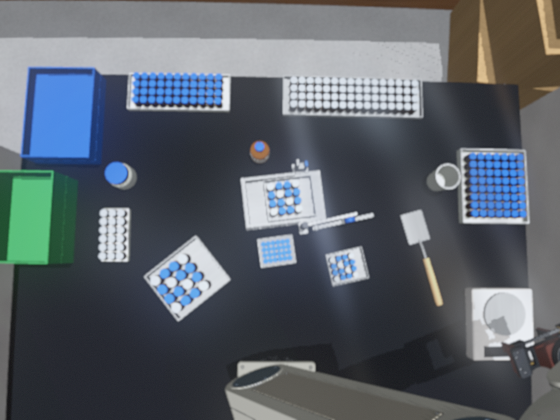

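View pics/side0.png

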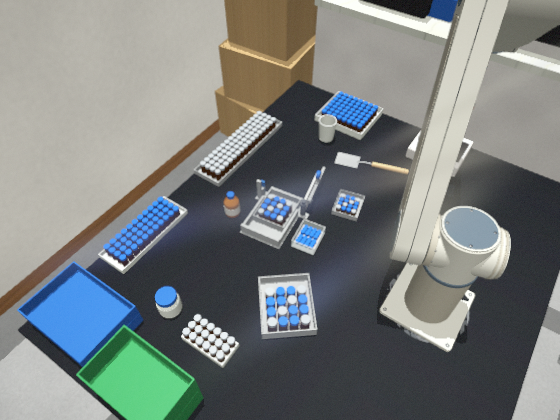

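The pictures show the dock near pixel (285,198) in the top view. It has the middle-sized tray inside and opens to the right (world -y). The hinge post is at about (303,228), the catch at about (300,165), and the open gate with the blue tab near (350,217). I'll do a coarse fit next, then move in for a close wrist view.

```bash
python3 - <<'E'
from h import *
P=np.load('top0.npy')
im=get_image('top'); m=models.regions_of('dock','top')[0]['region']; g=models.regions_of('gate','top')[0]['region']
q=P[m&(P[...,2]<45)][:,:2]
print('dock rect',cv2.minAreaRect(q.astype(np.float32)),m.sum())
q=P[g&(P[...,2]>60)]; print(cv2.fitLine(q[:,:2].astype(np.float32),cv2.DIST_HUBER,0,.01,.01).ravel(),q.min(0),q.max(0))
w=get_image('wrist'); print(np.round(w['tool_from_camera'],3).tolist(),w['fx'],w['k1'])
o=get_obs();print(R.from_rotvec(o['orientation']).as_matrix().round(3).tolist(),o['ee_pos'],o['t'])
E
```

```text
dock rect ((563.922119140625, -28.803848266601562), (200.19085693359375, 280.05413818359375), 19.129253387451172) 2622
[ 1.9307883e-01 -9.8118323e-01  5.0783942e+02 -1.7114264e+02] [ 407.36498164 -262.39944022   60.75074056] [ 528.94460141   32.59981563 1271.37333972]
[[-0.0, 0.964, 0.268, 72.866], [1.0, 0.0, -0.001, -0.134], [-0.001, 0.268, -0.964, -162.471], [0.0, 0.0, 0.0, 1.0]] 334.98997201472787 0.006243238329943351
[[0.942, 0.337, 0.0], [0.337, -0.942, -0.0], [0.0, 0.0, -1.0]] [ 210.68597672 -588.40827089  222.67728611] 1.5
```

Emit:
jog_arm(increments=[0,0,0,48,-35.5,-2,0,0,0,0,48,-35.5,-2,0,0,0,0,48,-35.5,-2,0,0,0,0,48,-35.5,-2,0,0,0,0,48,-35.5,-2,0,0,0,0,48,-35.5,-2,0,0,0,0,48,-35.5,-2,0,0,0,0,48,-35.5,-2,0,0,0,0,48,-35.5,-2,0,0,0,0,48,-35.5,-2,0,0,0,6.5,0,0,0,0,0,0,6.5,0,0,0,0])

```text
t: 3.0
ee_pos: [543.4, -91.3, 242.6]
orientation: [3.136, 0.181, -0.0]
ft_force: [-0.5, -0.0, -0.2]
width: 0.4
grasp_force: 0.0
```

```bash
python3 - <<'E'
from h import *
o=get_obs();print(o['ee_pos'],R.from_rotvec(o['orientation']).as_matrix().round(3).tolist(),o['t'],o['width'],o['ft_force'])
w=get_image('wrist'); P=cloud(w); np.save('w1.npy',P); cv2.imwrite('pics/w1.png',w['pixels'])
for t in ['tray','gate','latch_tab','striker','latch_tip','latch','dock']:
    print(t,[(np.round(r['centre'],1).tolist(),round(r['p'],2)) for r in models.look_for(t,'wrist')])
# depth heightmap view
z=P[...,2]; h=np.clip(z*2,0,255).astype(np.uint8); cv2.imwrite('pics/w1z.png',cv2.applyColorMap(h,cv2.COLORMAP_JET))
E
```

```text
[543.35116961 -91.27661567 242.61102902] [[0.993, 0.115, -0.0], [0.115, -0.993, -0.0], [-0.0, 0.0, -1.0]] 3.0 0.35892790351110737 [-0.49644106 -0.02769779 -0.17072905]
tray [([578.7, -34.0, 31.3], 0.92), ([377.6, 208.0, 18.7], 0.84), ([425.1, -205.6, 11.1], 0.74)]
gate [([510.5, -164.0, 65.8], 0.91)]
latch_tab [([509.5, -185.2, 63.5], 0.95)]
striker [([543.4, -53.1, 22.3], 0.84), ([510.7, -183.2, 64.3], 0.49)]
latch_tip [([509.0, -185.4, 66.6], 0.78), ([692.1, 43.5, 64.2], 0.39)]
latch [([510.6, -183.0, 62.8], 0.89)]
dock [([544.6, -55.3, 27.6], 0.9)]
```

View pics/w1.png

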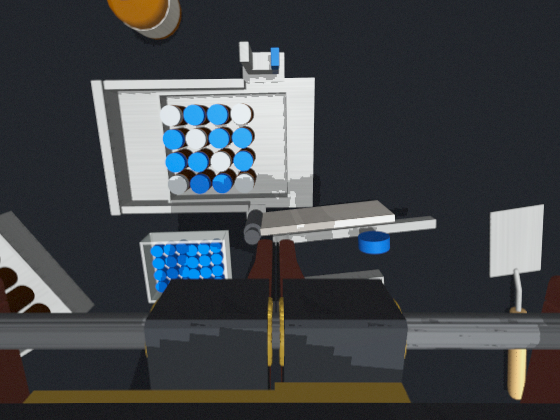

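View pics/w1z.png

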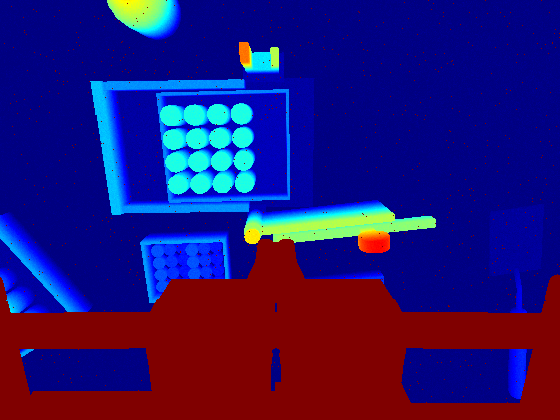

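The wrist view is clear: the catch is at (262,58), hinge post (253,230), blue tab (374,242), bar tip (435,223) and the tray's front wall at about column 288. Next I'll fit the dock frame, the gate and the tray from the depth image.

```bash
cat > fit.py <<'E'
from h import *
P=np.load('w1.npy'); z=P[...,2]
def sel(c0,c1,r0,r1,a,b):
    S=P[r0:r1,c0:c1].reshape(-1,3); return S[(S[:,2]>a)&(S[:,2]<b)]
ctr=lambda q:(np.array(cv2.minAreaRect(q[:,:2].astype(np.float32))[0]),cv2.minAreaRect(q[:,:2].astype(np.float32))[1:],len(q),np.median(q[:,2]))
print('inner',ctr(sel(230,256,35,70,94,100)))
print('striker',ctr(sel(266,285,40,72,67,73)))
print('post',ctr(sel(240,270,205,246,79,85)))
ip=ctr(sel(230,256,35,70,94,100))[0]; sp=ctr(sel(266,285,40,72,67,73))[0]; hp=ctr(sel(240,270,205,246,79,85))[0]
def line(q,n):
    l=cv2.fitLine(q[:,:2].astype(np.float32),cv2.DIST_HUBER,0,.01,.01).ravel(); print(n,l,np.degrees(np.arctan2(l[1],l[0])),len(q),np.median(q[:,2])); return l
a=line(sel(120,235,75,95,32,36),'railL'); b=line(sel(120,240,195,220,32,36),'railR'); c=line(sel(90,120,90,210,38,42),'stop')
g=sel(270,400,198,228,68.5,72); line(g,'gatetop')
bar=sel(395,440,212,235,62,68); line(bar,'bar'); print('bar ctr',ctr(bar))
t=sel(355,395,225,255,82,115); print('tab',ctr(t),t.min(0),t.max(0))
f=sel(283,295,95,195,29,35); line(f,'trayfront'); r=sel(155,163,100,195,29,35); line(r,'trayback')
print('base z',np.median(sel(295,312,100,190,0,10)[:,2]))
E
python3 fit.py
```

```text
inner (array([663.34173584, -51.4650116 ]), ((15.518135070800781, 7.817509651184082), 4.37673807144165), 198, np.float64(97.1691152828233))
striker (array([666.90582275, -76.94249725]), ((16.260364532470703, 7.389588356018066), 6.618156433105469), 161, np.float64(70.36122790601138))
post (array([493.58041382, -73.04459381]), ((15.434488296508789, 15.794944763183594), 66.44658660888672), 192, np.float64(82.28003065284375))
railL [ 1.1513199e-01 -9.9335021e-01  6.3406995e+02  2.0484564e+01] -83.388756 1083 34.19277809544178
railR [ 1.3061240e-01 -9.9143350e-01  5.0119550e+02  1.2831236e+01] -82.49501 989 34.124031343858974
stop [9.9205834e-01 1.2577848e-01 5.6011053e+02 9.2787804e+01] 7.2257137 1245 40.21532800717392
gatetop [ 1.9820198e-01 -9.8016119e-01  5.1519287e+02 -1.6404875e+02] -78.56816 729 70.33890505820267
bar [ 2.2606911e-01 -9.7411126e-01  5.1981482e+02 -2.4410307e+02] -76.93424 390 65.3394783003829
bar ctr (array([ 519.11865234, -244.30247498]), ((10.822186470031738, 43.58606719970703), 12.43889045715332), 390, np.float64(65.3394783003829))
tab (array([ 507.41299438, -192.36555481]), ((12.845437049865723, 29.195201873779297), 12.22120475769043), 642, np.float64(105.81550320223059)) [ 498.75399123 -205.91425165   82.12134473] [ 516.52435002 -177.13689765  112.92788189]
trayfront [ 9.9088854e-01  1.3468432e-01  5.8635071e+02 -1.0068359e+02] 7.740366 280 32.402556896636895
trayback [9.9339217e-01 1.1476932e-01 5.9615192e+02 3.8746639e+01] 6.59032 117 32.401911347087776
base z 4.4249863328469985
```

Dock fit: origin about (577.6, -62.3), yaw 97.2°. The tray's front face is at dock x of about -40.5, so it has about 52 mm to travel. I'll lower the closed fingers in front of the tray and start pushing.

Emit:
jog_arm(increments=[0,0,-0.6,0,0,0,0,0,0,0,37.6,40.5,0,0,0,0,0,0,0,60,0,0,0,0,0,0,60,0,0,0,0,0,0,55,0,0,0,0,0,0,35,0,0,0,0,0,0,16,0,0,0,0,0,-6,0,0,0,0,0,0,-6,0,0,0,0,0,0,-6,0,0,0,0,0,0,-6,0,0,0,0,0,0,-6,0,0])

```text
t: 4.9
ee_pos: [583.2, -98.6, 18.4]
orientation: [3.133, 0.201, 0.006]
ft_force: [0.5, -7.0, 3.5]
width: 0.3
grasp_force: 3.1
```

Emit:
jog_arm(increments=[0,0,0,0,-6,0,0,0,0,0,0,-6,0,0,0,0,0,0,-5,0,0,0,0,0,0,-5,0,0,0,0,0,0,-3,0,0,0,0,0,0,-2,0,0,0,0,0,0,-2,0,0,0,0,0,0,0,0,0])

```text
t: 5.9
ee_pos: [579.6, -69.7, 18.3]
orientation: [3.134, 0.201, 0.006]
ft_force: [-0.4, -5.3, 3.9]
width: 0.3
grasp_force: 2.5
```

Emit:
jog_arm(increments=[0,0,0,0,-1.5,0,0,0,0,0,0,-1.5,0,0,0,0,0,0,-1,0,0,0,0,0,0,0,0,0])

```text
t: 6.4
ee_pos: [579.1, -66.0, 18.3]
orientation: [3.134, 0.2, 0.006]
ft_force: [0.3, -6.2, 5.7]
width: 0.3
grasp_force: 3.1
```

Emit:
jog_arm(increments=[0,0,0,0,-1,0,0,0,0,0,0,0,0,0])

```text
t: 6.65
ee_pos: [579.0, -65.0, 18.3]
orientation: [3.134, 0.2, 0.006]
ft_force: [1.3, -7.4, 4.8]
width: 0.6
grasp_force: 3.2
```

Emit:
jog_arm(increments=[0,0,0,0,-1,0,0,0,0,0,0,0,0,0])

```text
t: 6.9
ee_pos: [578.9, -64.0, 18.3]
orientation: [3.134, 0.2, 0.006]
ft_force: [1.3, -6.1, 5.2]
width: 0.2
grasp_force: 3.2
```

Emit:
jog_arm(increments=[0,0,0,0,-1,0,0,0,0,0,0,0,0,0])

```text
t: 7.15
ee_pos: [578.7, -63.0, 18.3]
orientation: [3.134, 0.2, 0.006]
ft_force: [0.9, -6.3, 5.3]
width: 0.3
grasp_force: 3.2
```

Emit:
jog_arm(increments=[0,0,0,0,-1,0,0,0,0,0,0,0,0,0])

```text
t: 7.4
ee_pos: [578.6, -62.1, 18.3]
orientation: [3.134, 0.2, 0.006]
ft_force: [0.3, -6.2, 5.1]
width: 0.3
grasp_force: 3.3
```

```bash
python3 - <<'E'
from h import *
w=get_image('wrist'); P=cloud(w)
O=np.array([577.6,-62.3]);ux=np.array([-.1253,.9921]);uy=np.array([-.9921,-.1253])
X=(P[...,:2]-O)@ux;Y=(P[...,:2]-O)@uy;Z=P[...,2]
for n,a,b,x0,x1 in [('stop',38,42,130,180),('rearwall',30,35,120,156)]:
    for y0,y1 in [(-55,-30),(-20,20),(30,55)]:
        m=(Z>a)&(Z<b)&(X>x0)&(X<x1)&(Y>y0)&(Y<y1); print(n,y0,m.sum(),np.percentile(X[m],[1,50,99]).round(1) if m.sum()>3 else '')
cv2.imwrite('pics/w2.png',w['pixels'])
E
```

```text
stop -55 0 
stop -20 0 
stop 30 0 
rearwall -55 19 [122.3 123.5 124.3]
rearwall -20 44 [120.9 122.  123.5]
rearwall 30 0
```

Emit:
jog_arm(increments=[0,0,0,0,-1,0,0,0,0,0,0,-1,0,0,0,0,0,0,0,0,0])

```text
t: 7.82
ee_pos: [578.3, -60.1, 18.3]
orientation: [3.134, 0.2, 0.006]
ft_force: [1.0, -6.4, 4.6]
width: 0.4
grasp_force: 3.2
```

Emit:
jog_arm(increments=[0,0,0,0,-1,0,0,0,0,0,0,0,0,0])

```text
t: 8.07
ee_pos: [578.2, -59.1, 18.3]
orientation: [3.134, 0.2, 0.006]
ft_force: [1.3, -5.8, 6.4]
width: 0.2
grasp_force: 3.2
```

Emit:
jog_arm(increments=[0,0,0,0,-1,0,0,0,0,0,0,0,0,0])

```text
t: 8.32
ee_pos: [578.4, -58.6, 18.3]
orientation: [3.133, 0.201, 0.007]
ft_force: [1.2, -9.4, 3.5]
width: 0.5
grasp_force: 4.9
```

Emit:
jog_arm(increments=[0,0,0,0,-1,0,0,0,0,0,0,0,0,0])

```text
t: 8.57
ee_pos: [578.7, -58.4, 18.3]
orientation: [3.132, 0.201, 0.008]
ft_force: [1.7, -13.2, 3.4]
width: 0.7
grasp_force: 7.2
```

Emit:
jog_arm(increments=[0,0,0,0,-1,0,0,0,0,0,0,0,0,0])

```text
t: 8.82
ee_pos: [578.7, -58.4, 18.3]
orientation: [3.131, 0.202, 0.009]
ft_force: [1.9, -19.9, 2.8]
width: 0.6
grasp_force: 10.0
```

The force climbed to 20 N with no further motion, so the tray is home. I'll back off, rise and check.

Emit:
jog_arm(increments=[0,0,0,0,10,0,0,0,0,0,0,20,0,0,0,0,0,0,0,-60,0,0,0,0,0,0,-60,0,0,0,0,0,0,-60,0,0,0,0,-40,0,-50,0,0,0,0,0,0,0,0])

```text
t: 9.7
ee_pos: [541.5, -91.0, 249.6]
orientation: [3.134, 0.199, 0.01]
ft_force: [1.1, 0.4, -0.1]
width: 0.6
grasp_force: 0.0
```

```bash
cat > look.py <<'E'
from h import *
o=get_obs();w=get_image('wrist'); P=cloud(w)
O=np.array([577.6,-62.3]);ux=np.array([-.1253,.9921]);uy=np.array([-.9921,-.1253])
X=(P[...,:2]-O)@ux;Y=(P[...,:2]-O)@uy;Z=P[...,2]
def pr(n,m,xy=True): print(n,m.sum(),'X',np.percentile(X[m],[2,50,98]).round(1),'Y',np.percentile(Y[m],[2,50,98]).round(1)) if m.sum()>3 else print(n,'none')
for y0,y1 in [(-55,-30),(-20,20),(30,55)]:
    yy=(Y>y0)&(Y<y1)
    pr('stop',(Z>37.5)&(Z<43)&(X>145)&(X<180)&yy); pr('rear',(Z>30)&(Z<35)&(X>110)&(X<153)&yy); pr('front',(Z>30)&(Z<35)&(X>-60)&(X<30)&yy)
pr('post',(Z>80)&(Z<85)&(abs(X)<20)&(abs(Y-85)<20)); pr('inner',(Z>94)&(Z<100)&(abs(X)<30)&(abs(Y+87)<20)); pr('striker',(Z>67)&(Z<73)&(abs(X+26)<9)&(abs(Y+87)<20))
t=(Z>82)&(Z<115)&(X<-30)&(Y>20)&(Y<160)&(X>-180)
if t.sum()>20: print('tab',cv2.minAreaRect(P[t][:,:2].astype(np.float32)))
cv2.imwrite('pics/cur.png',w['pixels']); print(o['ee_pos'],o['t'],np.degrees(np.arctan2(*R.from_rotvec(o['orientation']).as_matrix()[[1,0],0])))
E
python3 look.py
```

```text
stop 196 X [152.5 157.4 163.5] Y [-54.7 -43.2 -30.4]
rear 41 X [126.5 152.5 153. ] Y [-54.3 -47.  -30.4]
front 35 X [13.2 14.3 15.8] Y [-54.5 -36.9 -30.6]
stop 260 X [152.1 156.9 162.3] Y [-20.    0.2  19.8]
rear 79 X [126.  152.4 153. ] Y [-19.8   0.6  19.6]
front 47 X [13.1 14.5 15.7] Y [-19.   -0.4  19.7]
stop 175 X [152.2 157.4 162.2] Y [31.  42.6 54.1]
rear 58 X [127.1 152.4 153. ] Y [30.7 46.6 54.6]
front 30 X [13.  14.5 15.7] Y [32.3 39.4 53.9]
post 115 X [-6.6  0.5  6.6] Y [78.2 85.3 92.3]
inner 153 X [-2.   1.6  5.1] Y [-94.  -86.6 -78.9]
striker 135 X [-28.2 -24.4 -20.6] Y [-93.9 -87.  -79.3]
tab ((507.81298828125, -192.0318603515625), (12.850488662719727, 29.685386657714844), 12.750799179077148)
[541.45540985 -90.96094462 249.58552058] 9.7 7.258622479385765
```

Tray home is confirmed: the rear wall is at the stop face and the front wall's middle is about 13 mm into the dock. Next I'll move over the tab, turn and open the gripper.

Emit:
jog_arm(increments=[0,0,0,-23.3,48.2,0,50,0,0,0,-23.3,48.2,0,50,0,0,-10.6,0,0,0,50,0,0,-10.6,0,0,0,50,0,0,-10.6,0,0,0,50,0,0,-10.6,0,0,0,50,0,0,-10.6,0,0,0,50,0,0,-10.6,0,0,0,50,0,0,-10.6,0,0,0,50,0,0,-10.6,0,0,0,50,0,0,-10.5,0,0,0,50,0,0,0,0,0,0,50])

```text
t: 11.25
ee_pos: [506.9, -191.5, 243.6]
orientation: [-1.964, -2.448, 0.001]
ft_force: [0.4, 0.6, -0.4]
width: 43.9
grasp_force: 0.0
```

```bash
python3 look.py; python3 - <<'E'
from h import *
print(get_obs()['qpos'])
E
```

```text
stop none
rear none
front 82 X [12.2 13.6 15.3] Y [-53.9 -41.8 -30.8]
stop none
rear none
front 138 X [12.1 13.6 15.3] Y [-19.3  -0.   19. ]
stop none
rear none
front 99 X [12.1 13.6 26.7] Y [30.6 44.7 54.9]
post 272 X [-7.2  0.1  7.2] Y [77.7 84.7 91.6]
inner 205 X [-3.5  0.3  3.9] Y [-94.3 -86.3 -79.4]
striker 161 X [-29.4 -25.6 -21.8] Y [-94.6 -85.6 -78.5]
tab ((507.83575439453125, -191.38877868652344), (11.227710723876953, 27.908279418945312), 12.515628814697266)
[ 506.89714296 -191.51581009  243.56182124] 11.25 102.5041361177348
[-3.83269055e-01  2.77437378e-01  1.79337357e+00  1.75412873e-04
  1.07344206e+00 -5.99448847e-01]
```

Emit:
jog_arm(increments=[0,0,0,0,0.8,55,50,0,0,0,0,0,55,50,0,0,0,0,0,35,50,0,0,0,0,0,14,50,0,0,0,0,0,4.5,50,0,0,0,0,0,0,0,0,0,0,0,0,0,0,0,0,0,0,0,0,0,0,0,0,0,0,0,0])

```text
t: 12.42
ee_pos: [508.1, -191.7, 82.6]
orientation: [1.963, 2.452, -0.0]
ft_force: [-2.6, -1.0, 4.5]
width: 11.7
grasp_force: 30.0
```

Emit:
jog_arm(increments=[0,-4,0,1.9,0,-6.2,0,0,-4,0,1.9,0,-6.2,0,0,-4,0,1.9,0,-6.2,0,0,-4,0,1.9,0,-6.2,0,0,0,0,0,0,0,0])

```text
t: 13.05
ee_pos: [505.5, -181.6, 106.4]
orientation: [1.817, 2.275, -0.258]
ft_force: [-2.9, -6.5, -0.2]
width: 11.9
grasp_force: 30.0
```

```bash
python3 - <<'E'
from h import *
o=get_obs();M=R.from_rotvec(o['orientation']).as_matrix();print(o['ee_pos'],M.round(4).tolist(),o['ft_force'],o['moment'],o['width'])
h=np.array([np.cos(np.radians(102.6)),np.sin(np.radians(102.6)),0]);print((o['ee_pos']-[508.1,-191.7,82.6])@h)
w=get_image('wrist');cv2.imwrite('pics/w3.png',w['pixels'])
E
```

```text
[ 505.52505702 -181.64840867  106.41087921] [[-0.2125, 0.9753, 0.0602], [0.9369, 0.2208, -0.2709], [-0.2775, -0.0012, -0.9607]] [-2.87327413 -6.51070842 -0.21185375] [-1.20650995  0.04773322  0.09169365] 11.882657857872745
10.371222873184477
```

View pics/w3.png

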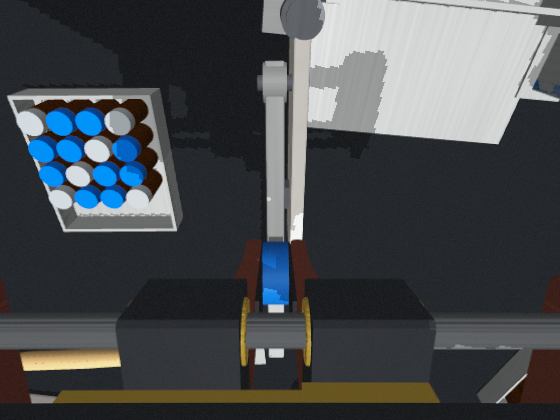

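Row turn/shift convention confirmed; the bar is lifted 16° with the tab held at (277,270). I'll swing the gate to about 14° from shut.

Emit:
jog_arm(increments=[-1.95,0,-6.76,-0.7,13.5,0.2,0,-1.95,0,-6.76,-0.7,13.5,0.2,0,-1.95,0,-6.76,-0.7,13.5,0.2,0,-1.95,0,-6.76,-0.7,13.5,0.2,0,-1.95,0,-6.76,-0.7,13.5,0.2,0,-1.95,0,-6.76,-0.7,13.5,0.2,0,-1.95,0,-6.76,-0.7,13.5,0.2,0,-1.95,0,-6.76,-0.7,13.5,0.2,0,-1.95,0,-6.76,-0.7,13.5,0.2,0,-1.95,0,-6.76,-0.7,13.5,0.2,0,0,0,0,0,0,0,0])

```text
t: 14.48
ee_pos: [600.9, -98.1, 105.7]
orientation: [0.177, 2.857, -0.022]
ft_force: [-2.8, -1.4, 1.1]
width: 12.0
grasp_force: 30.0
```

```bash
cat > rel.py <<'E'
from h import *
o=get_obs();M=R.from_rotvec(o['orientation']).as_matrix();p=o['ee_pos']
yy=np.degrees(np.arctan2(M[1,1],M[0,1])); h=np.array([-np.sin(np.radians(yy)),np.cos(np.radians(yy)),0]);y=np.array([h[1],-h[0],0])
d=np.array([493.5,-72.5,0])-p
print('gate deg from shut by tool',7.3-(yy-90),'hinge h,y',d@h,d@y,'z',p[2],'tilt',np.degrees(np.arcsin(-M[2,0])),'roll',M[2,1],'F',o['ft_force'],'M',o['moment'],o['width'],o['t'],o['qpos'][5])
E
python3 rel.py
```

```text
gate deg from shut by tool 14.377522250187116 hinge h,y 109.68401615719917 12.154303635000156 z 105.70126114123791 tilt 15.990288616610693 roll 0.0017063702132209986 F [-2.80169113 -1.44156349  1.08367465] M [-0.24787493  0.58432064  0.2488393 ] 11.982110331693805 14.475 -1.6772122997089332
```

Emit:
jog_arm(increments=[-1.32,0,-4.61,-0.65,9.2,0.2,0,-1.32,0,-4.61,-0.65,9.2,0.2,0,-1.32,0,-4.61,-0.65,9.2,0.2,0,0,0,0,0,0,0,0])

```text
t: 14.98
ee_pos: [603.9, -70.9, 105.7]
orientation: [-0.179, 2.857, 0.027]
ft_force: [-2.8, -2.3, 0.9]
width: 11.7
grasp_force: 30.0
```

```bash
python3 rel.py; python3 look.py; python3 - <<'E'
from h import *
w=get_image('side');cv2.imwrite('pics/s4.png',cv2.resize(w['pixels'][130:270,190:390],None,fx=4,fy=4,interpolation=cv2.INTER_CUBIC)); a=cv2.imread('pics/cur.png')
E
```

```text
gate deg from shut by tool 0.10319325753866604 hinge h,y 109.69019515468311 12.224105101466035 z 105.66627171409235 tilt 16.008367349283144 roll 0.0014296612256780722 F [-2.83113112 -2.29876846  0.92972795] M [-0.35800675  0.77308878  0.20936829] 11.703750383203046 14.975 -2.027322826857125
stop 433 X [152.6 157.7 163.1] Y [-54.3 -40.6 -30.3]
rear 20 X [124.  151.3 152.9] Y [-37.4 -35.3 -33.2]
front 123 X [12.8 14.3 15.9] Y [-54.3 -42.  -31.1]
stop 944 X [152.2 157.3 162.7] Y [-19.    1.   19.3]
rear 190 X [124.  134.2 153. ] Y [-11.2  14.9  19.5]
front 272 X [12.6 14.  15.7] Y [-18.8   1.8  19.3]
stop 236 X [151.4 153.3 158.8] Y [30.2 38.3 49.6]
rear 378 X [111.6 149.9 152.8] Y [39.8 45.5 54.7]
front 238 X [-3.3 13.9 15.4] Y [30.3 42.2 54.4]
post 1242 X [-7.   0.3  7.5] Y [77.9 84.8 90.8]
inner 63 X [-16.4 -11.5  -6.6] Y [-71.6 -68.9 -67.1]
striker none
[603.85743194 -70.88603807 105.66627171] 14.975 -172.82669456256707
```

View pics/s4.png

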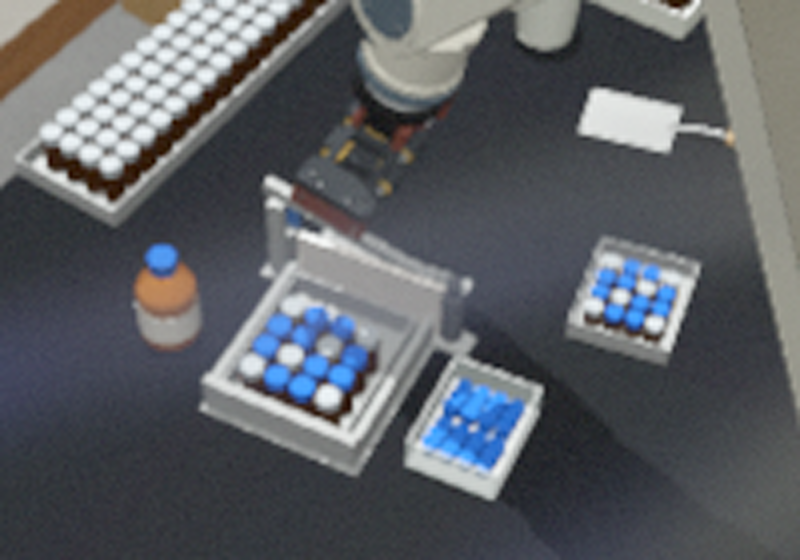

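View pics/cur.png

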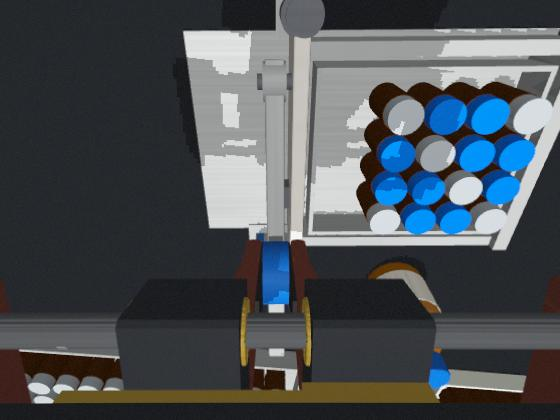

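The bar is over the slot: its centre is at dock x of about -11.5 against a slot centre of -13, within the clearance. I'll nudge it slightly outward and lower it.

Emit:
jog_arm(increments=[0,0,0.3,0,-0.7,0,0,0,4,0,-1.5,0,6.3,0,0,4,0,-1.5,0,6.3,0,0,4,0,-1.5,0,6.3,0,0,2,0,-0.8,0,3.1,0,0,2,0,-0.8,0,3.1,0,0,0,0,0,0,0,0])

```text
t: 15.95
ee_pos: [613.9, -70.2, 82.4]
orientation: [0.191, -3.134, -0.003]
ft_force: [-8.6, -1.6, 7.2]
width: 11.9
grasp_force: 30.0
```

```bash
python3 rel.py
```

```text
gate deg from shut by tool 0.31310005139131913 hinge h,y 119.75757266648733 12.364586350452877 z 82.38594650116627 tilt -0.09373066767792479 roll 0.0023054915236145604 F [-8.55863175 -1.63264689  7.21216183] M [-0.34965498  1.08815917  0.23229216] 11.941721708336209 15.95 -1.8284634970671556
```

Emit:
jog_arm(increments=[0,0,0,0,0,0,45,0,0,0,0,0,0,45,0,0,0,0,0,0,45,0,0,0,0,0,-20,45,0,0,0,0,0,-50,45,0,0,0,0,0,-60,45,0,0,0,0,0,-40,45,0,0,0,0,0,0,45])

```text
t: 16.95
ee_pos: [616.9, -70.7, 257.9]
orientation: [-0.192, 3.126, 0.001]
ft_force: [0.3, -0.6, 0.4]
width: 39.7
grasp_force: 0.0
```

```bash
cat >> look.py <<'E'
m=(Z>60)&(Z<68)&(abs(X+13)<9)&(Y<-95)&(Y>-115); pr('bar end',m); print('barZ',np.median(Z[m]) if m.sum() else None)
for y0,y1 in [(-112,-97),(-75,-65),(0,40)]:
    m=(abs(X+13)<4)&(Y>y0)&(Y<y1)&(Z>45); print(y0,m.sum(),np.percentile(Z[m],[10,50,90]) if m.sum() else '')
m=(Z>68)&(Z<72)&(abs(X)<8)&(Y>-60)&(Y<60); pr('gate top',m)
E
python3 look.py
```

```text
stop 121 X [153.2 158.  162.8] Y [-54.5 -42.  -30.5]
rear 12 X [125.  151.4 152.9] Y [-51.6 -37.5 -30.1]
front 26 X [13.6 14.8 16.2] Y [-54.2 -42.7 -30.8]
stop 227 X [152.9 157.6 162.6] Y [-18.3   0.1  19.1]
rear 77 X [125.2 151.1 153. ] Y [-18.4  -0.5  19.5]
front 64 X [-3.1 14.  16. ] Y [-19.3   4.3  19.8]
stop 180 X [152.5 157.6 162.5] Y [30.3 42.8 54.1]
rear 70 X [126.1 152.3 152.9] Y [30.3 46.1 54.5]
front 50 X [-3.1 13.6 15.8] Y [30.7 40.8 54. ]
post 169 X [-6.1  0.1  7.4] Y [80.2 87.  94.3]
inner 71 X [-2.1  1.9  5.1] Y [-91.8 -85.1 -77. ]
striker 73 X [-27.8 -24.5 -21.1] Y [-92.  -83.9 -76.8]
[616.91398825 -70.68634305 257.87980967] 16.95 -172.9584888051155
bar end 77 X [-16.3 -12.3  -7.8] Y [-106.3 -100.9  -95.1]
barZ 62.6035161693423
-112 47 [61.72102444 62.55896608 63.38079829]
-75 62 [61.34496962 62.39229383 63.50812945]
0 1197 [ 62.72366593 417.22644537 417.22644537]
gate top 358 X [-2.9  0.8  4.3] Y [-56.2  14.1  58. ]
```

View pics/cur.png

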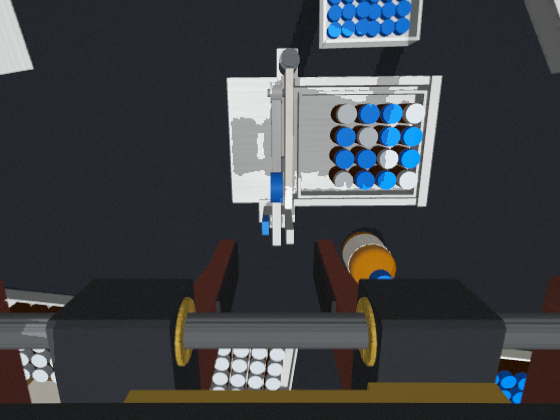

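The bar lies between the prongs at (277,225) and is level along its length. The gate is shut, the tray is at the stop and the bottle is undisturbed. I'll hand it in.

```bash
python3 -c "
from workcell import job; print(job.close_job())"
```

```text
the job is handed in; nothing more can be done
None
```

The tray is home against the back stop, and the white gate is shut with its latch bar down in the catch slot. The arm is clear, and I handed the job in at about 17 s; it has not returned a verdict.

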